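# Close the bench caliper on a spacer tube

## Task

Take the hollow spacer tube, stand it upright on the bench caliper's rest between the open jaws and let go of it. Then, with the tab on the carriage, slide the moving jaw closed until the tube is held between both jaws with a light press of a few newtons, feeling for the contact so that the slim jaw is never forced out of square. Leave the jaw closed on the tube, holding it by the carriage's own friction, and leave everything else where it is.

Things in the scene. Friction and masses are not known exactly. Their poses are not given: they have to be found in the camera images.
- tube: Plain aluminium spacer tube, open at both ends, standing upright on the blue mat: outside diameter 30 mm, bore 22 mm, height 50 mm, about 44 g. Origin: centre of its lower end; z along the tube. It is the only hollow one of three parts of the same height.
- rod: Solid aluminium rod, diameter 30 mm, height 50 mm, standing on the mat. Origin: centre of its lower end. Not to be moved.
- block: Solid aluminium block 30 x 30 x 50 mm high, standing on the mat. Origin: centre of its underside. Not to be moved.
- caliper: Bench caliper fixed on the mat. Origin: underside of its grey base plate (x -50 to +85 mm, y -130 to +140 mm, 10 mm thick). A steel beam runs along y at x = 52 to 68 mm, top 42 mm high. Two flat steel jaws, 8 mm thick, reach from the beam towards -x (x = +44 to -25 mm, heights 16 to 36 mm): the fixed jaw at the -y end, the moving jaw, which closes towards -y, on a carriage.
- rest (a point): Middle of the caliper's rest, the flat top of its base plate, 10 mm above its underside; axes as the caliper's. The tube belongs here, upright, its centre within 20 mm of this point along the caliper's x and anywhere between the jaw faces along y.
- zero (a point): Nominal middle of the fixed jaw's face (faces +y), at x = 0, y = -30 mm, height 26 mm in the caliper's frame. The fixed jaw itself was set by hand: its true face may stand anywhere from 10 mm beyond this point (-y) to 6 mm before it (+y), and is not tracked.
- slide (a joint): Carriage position along the beam in m: the moving jaw's face lies at y = -0.030 + slide in the caliper's frame, so it is the gap between the jaw faces if the fixed jaw stood at its nominal zero. Grows as the jaws open (+y), range 0 to 0.088, starts at 0.065 to 0.085. It runs with about 3 N of dry friction and stays where it is left.
- tab (a point): Middle of the grip on the carriage's steel tab, x = 60 mm, y = -10 mm + slide, 76 mm above the caliper's underside. The tab is an upright plate 14 mm thick along the caliper's y and 26 mm wide along x, free from 46 to 88 mm above that underside; the carriage block below it is 40 mm long in y.
- jaw: Moving jaw, a slim steel blade. Origin at its root: x = 50 mm, height 26 mm in the caliper's frame, 4 mm behind its face; axes parallel to the caliper's when square. It yields about a vertical axis there with 16 N m/rad: pressed on at x = 0 it tilts about 3 mrad per N (some 6 N per mm), more farther out. It must stay square within 35 mrad (about 11 N at x = 0).
- spool: White wire spool, diameter 50 mm, 36 mm high, on the mat. Origin: centre of its underside. Not to be moved.
- jar: Small white jar with a green cap, diameter 44 mm, 35 mm high, on the mat. Origin: centre of its underside. Not to be moved.
- mouse: Black computer mouse 100 x 58 x 32 mm on the table. Origin: centre of its underside, x along it. Not to be moved.
- screwdriver: Small screwdriver, 160 mm long, lying on the mat, handle to -x; x along it. Not to be moved.
- tweezers: Steel tweezers, 130 mm long, lying flat; x along them. Not to be moved.
There are look-alikes about, which are no part of the job. What is shaped like the tube but yellow is not meant.

How it is judged:
By the outcome, as a careful person would: the job done as asked, in the order asked, and still so for the second after the job is handed in, with the robot touching nothing.
It also fails if it takes over 48 s, if anything falls off the work surface, if the arm or the gripper's body presses on something with over 40 N, if the wrist force passes 120 N, or if a joint passes its speed limit or range.

## Robot

A 6-joint arm with a two-finger parallel gripper is mounted at the origin on the work surface. World frame = base frame: x ahead of the robot, y to its left, z up, the work surface at z = 0. Lengths are in m, angles in rad, forces in N, time in s.
With the tool pointing down it reaches from about 0.375 to 0.9 m from the base axis. Payload 3.1 kg.
Tool frame: the origin (TCP) lies at the very end of the fingers, on their centre line; the grasp point (between the pads) lies 19 mm behind it; z points along the fingers, y is the line along which they close (so a half turn about z gives the same grasp; the last joint's range is limited). The gripper opens to 87 mm and grips with 3 to 60 N. Pads are 19 mm wide; open, the fingers measure 117 mm over their backs; the gripper's body (75 mm by 190 mm) begins 51 mm behind the grasp point.
Start: joints at [-1.506, 0.527, 1.433, -0, 1.181, -0.178], TCP at [0.151, -0.606, 0.223] pointing down, gripper open.
Joint ranges: [-3.08, 3.08], [-0.75, 2.2], [0.22, 2.44], [-1.43, 4.57], [0, 2.65], [-2.85, 2.85]. Speed limits (rad/s): [2.79, 2.79, 3.14, 3.14, 3.14, 3.14].

## Interface

Orientations are given as a unit quaternion [x, y, z, w].
In Python, from rig import robot gives the robot as it stands. The module is installed in compiled form; this text tells all that it offers.
- The arm moves only by the tool play_rows, never from a script. Its argument "steps" is one flat list of numbers, 5 for each row, row after row: the opening, from -1 (shut) to 1 (fully open), then the shift along the tool's x, y, z as a fraction of full scale, then the turn about the tool's z as a fraction of full scale. In form: [claw, tx, ty, tz, twist, claw, tx, ty, tz, twist, ...]. A call has exactly 10 rows; each row shifts and turns the commanded pose from where the row before left it, along the tool's axes as they then stand; what a row does not reach is not made up. Full scale, the value 1, is 0.03 m for a shift and 0.1 rad for a turn. A row lasts 1/10 s, in which the tool goes at most 50 mm and 8.59 degrees, less where a joint would pass 70% of its speed; a pose out of reach is approached as far as the arm can. A call with a number of a shift or a turn outside -1 to 1 is refused whole. A call with a gripper value outside its range is refused whole. The fingers move at their own pace and stop on an object; "grip_force" is the grip in N (left out, the last holds). Time passes only in rows, so rows that do not move let the fingers close, or fill a call up. It gives the time, the measured TCP pose, the force, the opening and the grip force at its end, in the units of the state.
- robot.get_obs(): the state, without advancing time (a new reading comes with each control period).
- robot.camera(name): name is "scene" or "top" or "wrist"; returns a dict with "image" (420x560x3 uint8, red, green, blue), "mtx" (3x3 intrinsics, pixels), "D" ([k1, k2, p1, p2, k3] as OpenCV has them; the pictures are not rectified), "rvec" (rotation vector, rad) and "tvec" (3), from world to camera coordinates, as OpenCV has them. Camera axes: x right, y down, z forward; pixel columns grow to the right and rows downward; lengths in m; the calibration is good to about 2 mm. A picture is of the moment at which its call begins. There is no depth.
- robot.hand_in(): hands the job in; it is judged then, once.
The state is a dict: "time": time; "q": joint angles; "joint_velocities": joint speeds; "joint_torque": joint torques, N m; "position": TCP position; "tool_rot": TCP orientation; "ft_force": force on the tool from outside, world axes, zero at the start; "moment": the same for the moment, N m; "grip_width": finger opening in m; "grip_force": force on a finger pad.
Only numpy, scipy, OpenCV 4.12 (cv2) and the standard library are available. Lean on these libraries where they do the work, as an engineer would, in place of code of your own. Each camera call takes 0.05 s, during which the arm holds its last target. There are 200 camera calls.

## Working session

There is one attempt and no reset: what is moved stays moved. The work goes in short steps, Python scripts to look and compute and a tool call to move; the robot and the scene stay as the last step left them, time stands still between calls to the robot, and variables do not carry over. Pictures are saved under pics/ and viewed, at most 10 in all, crops included, and the job is handed in when it is done.

Besides the shell and the picture viewer there is one more tool, called after "Request:" as name(argument=value, ...), one argument or row to a line, values as JSON. play_rows: Moves the arm, as the interface text tells. Shift numbers are shares of 0.03 m and turn numbers shares of 0.1 rad, none past 1 either way. Its arguments: {"type":"object","properties":{"steps":{"type":"array"},"grip_force":{"type":"number"}},"required":["steps"]}

```bash
mkdir -p pics
cat > h.py <<'E'
import numpy as np, cv2
from rig import robot
from scipy.spatial.transform import Rotation as R
def cam(n,save=None):
    c=robot.camera(n); c['R']=cv2.Rodrigues(np.array(c['rvec'],float))[0]; c['t']=np.array(c['tvec'],float).ravel()
    if save: cv2.imwrite('pics/'+save,c['image'][:,:,::-1])
    return c
def ray(c,px,z):
    p=cv2.undistortPoints(np.array(px,float).reshape(-1,1,2),np.array(c['mtx']),np.array(c['D'])).reshape(-1,2)
    d=np.c_[p,np.ones(len(p))]@c['R']; o=-c['R'].T@c['t']
    return o+d*((z-o[2])/d[:,2])[:,None]
def proj(c,P):
    return cv2.projectPoints(np.array(P,float).reshape(-1,1,3),np.array(c['rvec'],float),np.array(c['tvec'],float),np.array(c['mtx']),np.array(c['D']))[0].reshape(-1,2)
def st():
    o=robot.get_obs(); print({k:np.round(np.array(o[k],float),4).tolist() for k in ('time','position','tool_rot','ft_force','moment','grip_width','grip_force','q')})
    return o
E
python3 - <<'E'
from h import *
a=cam('top','top0.png');b=cam('scene','scene0.png')
import pickle;pickle.dump((a,b),open('c0.pkl','wb'))
st()
for c in(a,b):print(-c['R'].T@c['t'])
E
```

```text
{'time': 0.1, 'position': [0.1508, -0.6059, 0.2217], 'tool_rot': [0.9926, 0.1216, 0.0001, -0.001], 'ft_force': [-1.2747, -0.522, 0.2552], 'moment': [0.0093, 0.0527, 0.0147], 'grip_width': 0.0871, 'grip_force': 0.0, 'q': [-1.5056, 0.5284, 1.4338, -0.0, 1.1814, -0.1785]}
[0.39458869 0.09010474 1.47689622]
[ 1.1743998  -0.20432825  0.98789587]
```

View pics/top0.png

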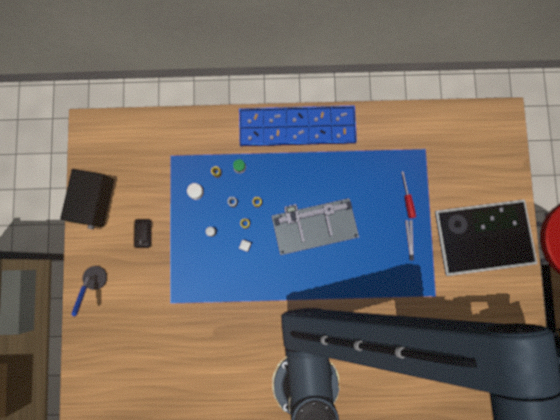

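View pics/scene0.png

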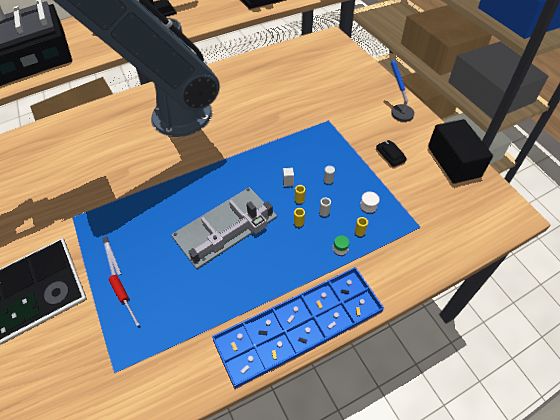

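Top view: the candidates are a grey ring at (232,201), a solid grey disc at (211,231), a white square at (245,245), and yellow rings at (215,171), (257,201) and (244,223). The caliper is around (315,225). By the description the tube is the grey ring at (232,201), seen at (325,206) in the scene view. I'll check this in one close crop.

Run:
```python
from h import *
import pickle
a,b=pickle.load(open('c0.pkl','rb'))
t=cv2.resize(a['image'][180:260,195:365],None,fx=4.7,fy=4.7,interpolation=cv2.INTER_CUBIC)[:376,:799]
s=cv2.resize(b['image'][155:215,275:405],None,fx=3.7,fy=3.7,interpolation=cv2.INTER_CUBIC)
im=np.zeros((600,799,3),np.uint8);im[:376,:t.shape[1]]=t;im[376:376+s.shape[0],:s.shape[1]]=s
cv2.imwrite('pics/crop0.png',im[:,:,::-1])
# blobs on non-blue area of mat
hsv=cv2.cvtColor(a['image'],cv2.COLOR_RGB2HSV)
m=((hsv[...,1]<110)&(hsv[...,2]>60)).astype(np.uint8);m[:, :185]=0;m[:155]=0;m[270:]=0;m[:,370:]=0
n,l,s,c=cv2.connectedComponentsWithStats(m)
for i in range(1,n):
    if s[i,4]>15: print(s[i],c[i].round(1),ray(a,c[i],.05+.0)[0].round(4))
k=np.argmax(s[1:,4])+1
cs=cv2.findContours((l==k).astype(np.uint8),cv2.RETR_EXTERNAL,cv2.CHAIN_APPROX_NONE)[0]
r=cv2.minAreaRect(cs[0]);print(r,ray(a,cv2.boxPoints(r),.01).round(4))
```

```text
[185 155  18   1  18] [193.5 155. ] [0.7556 0.3533 0.05  ]
[210 165  12  13  55] [215.6 171.1] [0.6991 0.2802 0.05  ]
[234 165  12   9  38] [240.1 170. ] [0.7003 0.199  0.05  ]
[214 169   5   5  18] [216.1 171.1] [0.6989 0.2785 0.05  ]
[186 183  18  17 236] [194.6 190.8] [0.6348 0.3502 0.05  ]
[227 197  11  10  79] [232.  201.5] [0.5957 0.2274 0.05  ]
[252 196  11  12  70] [256.6 201.3] [0.5943 0.1465 0.05  ]
[ 272  198   87   57 3347] [314.  225.7] [ 0.5087 -0.0387  0.05  ]
[239 218  12  11  77] [244.6 222.7] [0.5248 0.1872 0.05  ]
[205 226  11  11  93] [210.2 231.2] [0.5001 0.2999 0.05  ]
[239 240  12  12 111] [244.6 245.3] [0.4512 0.1886 0.05  ]
((314.00653076171875, 223.18270874023438), (46.57593536376953, 80.80231475830078), 77.15229034423828) [[ 0.5709  0.1055  0.01  ]
 [ 0.6248 -0.1625  0.01  ]
 [ 0.4704 -0.1899  0.01  ]
 [ 0.4179  0.075   0.01  ]]
```

View pics/crop0.png

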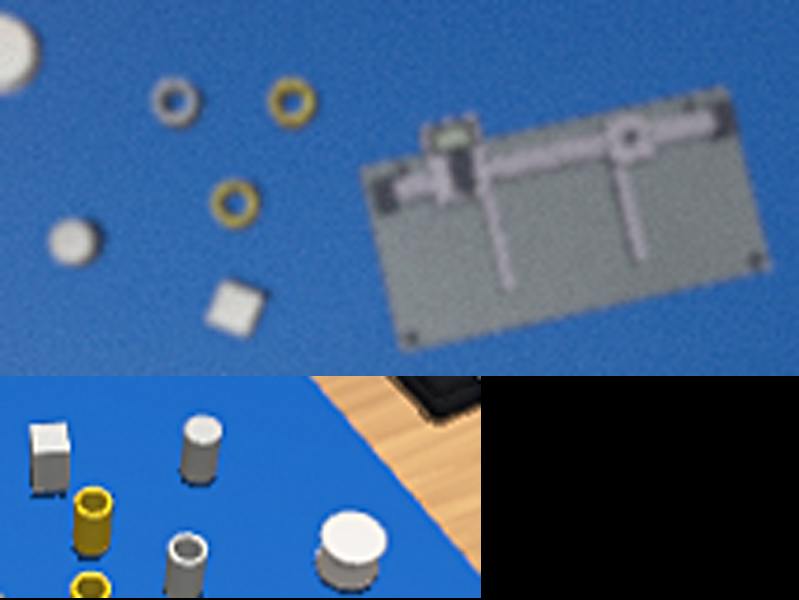

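Both crops show that the part at top (232,201), crop (176,101), is the only grey hollow one. The rod at crop (75,242) and the block at (235,307) have closed tops. The caliper's moving jaw, with the dark tab, is at crop (460,170) and the fixed jaw at (630,140). I'm moving over to the tube now.

Request:
play_rows(
  steps=[0.26,1,0,0,0,0.26,1,0,0,0,0.26,1,0,0,0,0.26,1,0,0,0,0.26,1,0,0,0,0.26,1,0,0,0,0.26,1,-1,0,0,0.26,1,-1,0,0,0.26,1,-1,0,0,0.26,1,-1,0,0],
  grip_force=15,
)

```text
time: 1.1
position: [0.4135, -0.4158, 0.222]
tool_rot: [0.993, 0.121, -0.0, -0.001]
ft_force: [0.1, 0.1, -0.0]
grip_width: 0.0548
grip_force: 0.0
```

Request:
play_rows(
  steps=[0.26,1,-1,0,0,0.26,1,-1,0,0,0.26,1,-1,0,0,0.26,1,-1,0,0,0.26,1,-1,0,0,0.26,1,-1,0,0,0.26,1,-1,0,0,0.26,1,-1,0,0,0.26,1,-1,0,0,0.26,1,-1,0,0],
)

```text
time: 2.1
position: [0.6321, -0.0524, 0.2221]
tool_rot: [0.993, 0.122, -0.001, -0.0]
ft_force: [0.3, 0.0, -0.2]
grip_width: 0.0549
grip_force: 0.0
```

Request:
play_rows(
  steps=[0.26,0,-1,0,0,0.26,0,-1,0,0,0.26,0,-1,0,0,0.26,0,-1,0,0,0.26,0,0,0,-1,0.26,0,0,0,-1,0.26,0,0,0,-1,0.26,0,0,0,-1,0.26,0,0,0,-1,0.26,0,0,0,-1],
)

```text
time: 3.1
position: [0.6023, 0.0625, 0.222]
tool_rot: [0.911, 0.411, -0.001, -0.0]
ft_force: [1.0, 0.8, 0.0]
grip_width: 0.0547
grip_force: 0.0
```

Request:
play_rows(
  steps=[0.26,0,0,0,-1,0.26,0,0,0,-1,0.26,0,0,0,-1,0.26,0,0,0,-1,0.26,0,0,0,-1,0.26,0,0,0,-1,0.26,0,0,0,-1,0.26,0,0,0,-1,0.26,0,0,0,-1,0.26,0,0,0,-0.2],
)

```text
time: 4.1
position: [0.6024, 0.0624, 0.222]
tool_rot: [0.635, 0.772, -0.0, -0.0]
ft_force: [-0.5, 0.0, -0.8]
grip_width: 0.055
grip_force: 0.0
```

Run:
```python
from h import *
w=cam('wrist','w1.png');st()
import pickle;pickle.dump(w,open('w1.pkl','wb'))
print(-w['R'].T@w['t'],proj(w,[[.5957,.2274,.05],[.5,-.04,.01]]))
```

```text
{'time': 4.15, 'position': [0.6025, 0.0624, 0.2221], 'tool_rot': [0.6357, 0.772, -0.0002, -0.0004], 'ft_force': [-0.2052, 0.224, -0.2899], 'moment': [0.0472, -0.067, -0.0147], 'grip_width': 0.0544, 'grip_force': 0.0, 'q': [-0.081, 0.5022, 1.4826, 0.0, 1.1578, -0.2741]}
[0.58859559 0.13045748 0.38479388] [[309.88903859  17.90371587]
 [184.64377576 246.96948069]]
```

View pics/w1.png

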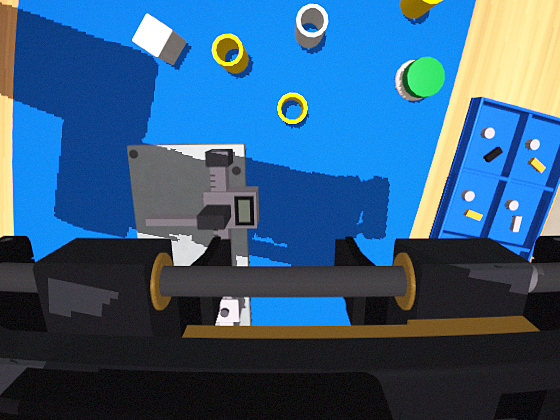

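Wrist view: the tube's top ring is at about (312,22), the plate corners are at (128,147) and (245,144), the tab is at about (213,217), and the moving jaw runs from (147,222) to (200,222). I didn't send enough y shift, so the arm is 0.165 m short of the tube. I'll fit the tube's top ring and the plate next.

Run:
```python
from h import *
import pickle
a,b=pickle.load(open('c0.pkl','rb'));w=pickle.load(open('w1.pkl','rb'))
# plate pose: top-view corners + wrist corners
loc=np.array([[85,140],[85,-130],[-50,-130],[-50,140],[-50,140],[85,140]])/1e3
for h in(.01,.012):
    P=np.r_[ray(a,[[271.6,216.2],[349.9,199.1],[359.3,236.4],[280.7,254.5]],h),ray(w,[[128,147],[245,144]],h)][:,:2]
    for n,idx in(('top',[0,1,2,3]),('wrist',[4,5]),('all',range(6))):
        idx=list(idx);A=loc[idx];B=P[idx];rt,_=R.align_vectors(np.c_[B-B.mean(0),0*B[:,0]],np.c_[A-A.mean(0),0*A[:,0]])
        th=rt.as_euler('zyx')[0];c,s=np.cos(th),np.sin(th);M=np.array([[c,-s],[s,c]]);t=B.mean(0)-M@A.mean(0)
        print(h,n,np.degrees(th).round(2),t.round(4),((A@M.T+t-B)*1e3).round(1).tolist())
# tube top: grey ring in wrist and top
hs=cv2.cvtColor(w['image'],cv2.COLOR_RGB2HSV);m=(hs[...,1]<100)&(hs[...,2]>40)
m=m.astype(np.uint8);m[:, :290]=0;m[:,335:]=0;m[60:]=0
cs=cv2.findContours(m,cv2.RETR_CCOMP,cv2.CHAIN_APPROX_NONE);
for q,hh in zip(cs[0],cs[1][0]):
    if len(q)>15: e=cv2.fitEllipse(q);print('ell',np.round(e[0],1),np.round(e[1],1),hh[3],ray(w,e[0],.05).round(4))
c=cv2.resize(w['image'][135:245,115:270],None,fx=5,fy=5,interpolation=cv2.INTER_CUBIC);cv2.imwrite('pics/w1c.png',c[:,:,::-1])
```

```text
0.01 top 11.17 [ 0.4932 -0.0554] [[1.6, -0.5], [3.1, 0.5], [-2.7, -0.3], [-2.0, 0.3]]
0.01 wrist 12.02 [ 0.4987 -0.0581] [[-0.2, -0.0], [0.2, 0.0]]
0.01 all 11.0 [ 0.4942 -0.0564] [[3.0, -1.6], [3.7, -0.8], [-2.1, -1.1], [-0.6, -0.5], [-2.4, 3.1], [-1.6, 0.8]]
0.012 top 11.17 [ 0.493  -0.0552] [[1.6, -0.3], [3.2, 0.3], [-2.7, -0.5], [-2.1, 0.4]]
0.012 wrist 12.02 [ 0.4992 -0.0579] [[-0.5, -0.1], [0.5, 0.1]]
0.012 all 10.95 [ 0.4942 -0.0561] [[3.4, -1.4], [3.9, -1.0], [-2.1, -1.3], [-0.5, -0.2], [-3.2, 3.1], [-1.6, 0.8]]
ell [310.5  24.8] [31.2 45. ] -1 [[0.5975 0.2215 0.05  ]]
ell [309.6  27.2] [ 9.8 16.7] 0 [[0.5971 0.2193 0.05  ]]<stdin>:9: UserWarning: Optimal rotation is not uniquely or poorly defined for the given sets of vectors.
```

View pics/w1c.png

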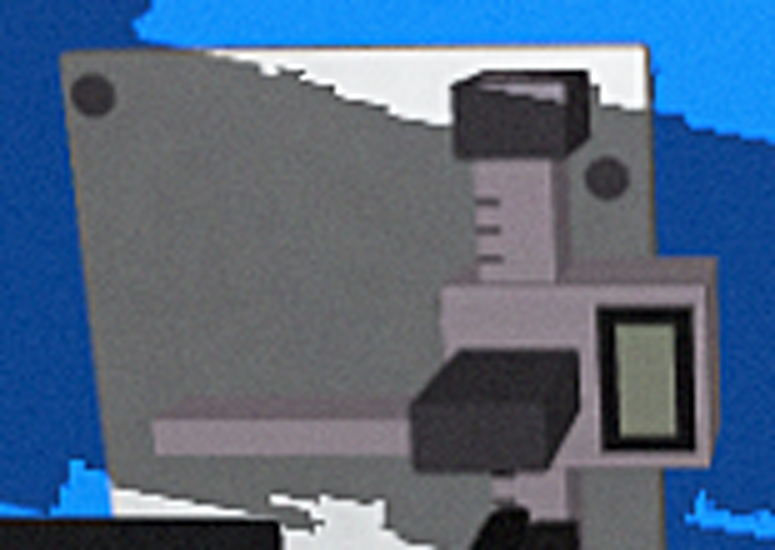

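Request:
play_rows(
  steps=[0.26,1,0,0,0,0.26,1,0,0,0,0.26,1,0,0,0,0.26,0.8,0.8,0,0,0.26,0,0,0,0,0.26,0,0,0,0,0.26,0,0,0,0,0.26,0,0,0,0,0.26,0,0,0,0,0.26,0,0,0,0],
)

```text
time: 5.15
position: [0.6044, 0.1782, 0.2226]
tool_rot: [0.636, 0.772, -0.0, -0.0]
ft_force: [0.5, 0.8, -0.1]
grip_width: 0.0549
grip_force: 0.0
```

Crop of the wrist view: the plate's left edge runs (62,52)→(112,490) and its top edge (62,52)→(645,45). The jaw's top face spans (155,418) to (410,455) and the tab's top face (412,405) to (545,470). From here I'll look again over the tube and work out the caliper pose.

Run:
```python
from h import *
import pickle
w=pickle.load(open('w1.pkl','rb'))
f=lambda q:(np.array(q,float)+.5)/5-.5+[115,135]
e=ray(w,f([[62,52],[112,490],[645,45],[655,260]]),.01)[:,:2]
for i,j in((1,0),(0,2),(3,2)): print('ang',np.degrees(np.arctan2(*(e[j]-e[i])[::-1])))
print(e.round(4).tolist())
th=np.radians(11.2);M=np.array([[np.cos(th),-np.sin(th)],[np.sin(th),np.cos(th)]])
t1=e[0]-M@[-.05,.14];t2=e[2]-M@[.085,.14];print('origin',t1,t2);t=(t1+t2)/2
J=ray(w,f([[155,418],[155,455],[410,418],[410,455]]),.036)[:,:2]
T=ray(w,f([[412,405],[555,405],[545,470],[412,470]]),.088)[:,:2]
print('jaw loc',((J-t)@M).round(4).tolist());print('tab loc',((T-t)@M).round(4).tolist())
w2=cam('wrist','w2.png');a2=cam('top');pickle.dump((w2,a2),open('w2.pkl','wb'));o=st()
hs=cv2.cvtColor(w2['image'],cv2.COLOR_RGB2HSV);m=((hs[...,1]<90)&(hs[...,2]>50)).astype(np.uint8)
c=proj(w2,[.597,.224,.05])[0].astype(int);print('pred',c)
k=np.zeros_like(m);k[max(0,c[1]-60):c[1]+60,c[0]-60:c[0]+60]=1;m*=k
cs=cv2.findContours(m,cv2.RETR_CCOMP,cv2.CHAIN_APPROX_NONE)
for q,hh in zip(cs[0],cs[1][0]):
    if len(q)>25: el=cv2.fitEllipse(q);print('ell',np.round(el,1).tolist() if 0 else el,hh[3],ray(w2,el[0],.05).round(4))
```

```text
ang 101.1570432521714
ang 11.24540239804936
ang 102.20137839218421
[[0.4194, 0.0705], [0.4399, -0.0331], [0.5508, 0.0966], [0.5612, 0.0485]]
origin [ 0.49566197 -0.05715428] [ 0.49462382 -0.05725163]
jaw loc [[-0.0252, 0.0606], [-0.0262, 0.0519], [0.0327, 0.0606], [0.0321, 0.0519]]
tab loc [[0.0475, 0.0788], [0.0746, 0.0788], [0.0721, 0.066], [0.0466, 0.0659]]
{'time': 5.25, 'position': [0.6045, 0.1784, 0.2227], 'tool_rot': [0.636, 0.7717, 0.0, 0.0], 'ft_force': [-0.0789, 0.5215, 0.2503], 'moment': [-0.0433, -0.1255, 0.0196], 'grip_width': 0.055, 'grip_force': 0.0, 'q': [0.11, 0.5346, 1.4186, -0.0, 1.1883, -0.0823]}
pred [284 143]
ell ((285.35546875, 142.37823486328125), (28.84223747253418, 29.93031120300293), 174.45956420898438) -1 [[0.598  0.2251 0.05  ]]
ell ((285.1964416503906, 140.49673461914062), (18.772958755493164, 20.507055282592773), 78.72857666015625) 7 [[0.5975 0.2269 0.05  ]]
```

View pics/w2.png

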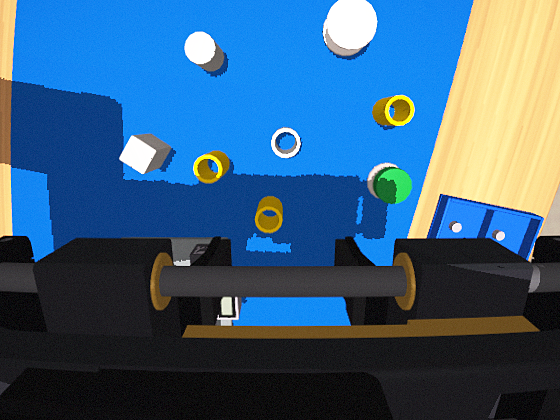

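In this wrist view the tube's ring is centred at (285,142), with yellow rings at (210,167) and (268,215). The tube is therefore near (0.597,0.226). The caliper's origin is near (0.495,-0.057) with a yaw of 11.2°, and the slide is about 0.082. Descending now.

Request:
play_rows(
  steps=[0.26,0.8,0.06,0,0,0.26,0.8,0,0,0,0.26,0,0,1,0,0.26,0,0,1,0,0.26,0,0,1,0,0.26,0,0,1,0,0.26,0,0,1,0,0.26,0,0,0.6,0,0.26,0,0,0.6,0,0.26,0,0,0.6,0],
)

```text
time: 6.25
position: [0.5972, 0.2262, 0.0177]
tool_rot: [0.636, 0.772, 0.0, 0.0]
ft_force: [0.4, 0.6, -0.2]
grip_width: 0.0547
grip_force: 0.0
```

Request:
play_rows(
  steps=[-0.4,0,0,0,0,-0.4,0,0,0,0,-0.4,0,0,0,0,-0.4,0,0,0,0,-0.4,0,0,0,0,-0.4,0,0,0,0,-0.4,0,0,0,0,-0.4,0,0,0,0,-0.4,0,0,0,0,-0.4,0,0,0,0],
  grip_force=15,
)

```text
time: 7.25
position: [0.5979, 0.2265, 0.0197]
tool_rot: [0.636, 0.772, 0.001, 0.001]
ft_force: [-0.3, 0.2, 5.8]
grip_width: 0.0296
grip_force: 15.0
```

Request:
play_rows(
  steps=[-0.4,0,0,-0.5,0,-0.4,0,0,-1,0,-0.4,0,0,-1,0,-0.4,0,0,-1,0,-0.4,0,0,-0.5,0,-0.4,-1,-0.5,0,0,-0.4,-1,-0.5,0,0,-0.4,-1,-0.5,0,0,-0.4,-1,-0.5,0,0,-0.4,-1,-0.5,0,0],
)

```text
time: 8.25
position: [0.5512, 0.0636, 0.1384]
tool_rot: [0.636, 0.772, -0.0, -0.0]
ft_force: [0.6, -0.1, -0.5]
grip_width: 0.0298
grip_force: 15.0
```

Request:
play_rows(
  steps=[-0.4,-1,-0.7,0,0,-0.4,-1,-0.7,0,0,-0.4,-0.8,-0.7,0,0,-0.4,-0.5,-0.57,0,0,-0.4,0,0,0,0,-0.4,0,0,0,0,-0.4,0,0,0,0,-0.4,0,0,0,0,-0.4,0,0,0,0,-0.4,0,0,0,0],
)

```text
time: 9.25
position: [0.4928, -0.0472, 0.1385]
tool_rot: [0.635, 0.772, 0.0, -0.0]
ft_force: [0.5, 0.1, -0.4]
grip_width: 0.0294
grip_force: 15.0
```

Run:
```python
from h import *
w=cam('wrist','w3.png');s=cam('scene');o=st();p=np.array(o['position'])
c=proj(s,[p[0],p[1],.06])[0].astype(int);print(c)
x0,y0=max(0,c[0]-90),max(0,c[1]-75)
v=np.vstack([cv2.resize(s['image'][y0:y0+120,x0:x0+200],(600,300)) if 0 else cv2.resize(s['image'][y0:y0+150,x0:x0+200],(400,300)),cv2.resize(w['image'][200:350,100:300],(400,300))])
cv2.imwrite('pics/c3.png',v[:,:,::-1])
```

```text
{'time': 9.35, 'position': [0.4927, -0.0475, 0.1385], 'tool_rot': [0.6354, 0.7722, -0.0, -0.0], 'ft_force': [-0.1304, 0.3745, -0.2126], 'moment': [0.0326, -0.0946, 0.017], 'grip_width': 0.0296, 'grip_force': 14.9999, 'q': [-0.3222, 0.4843, 1.8371, -0.0, 0.8203, -0.5159]}
[219 209]
```

View pics/c3.png

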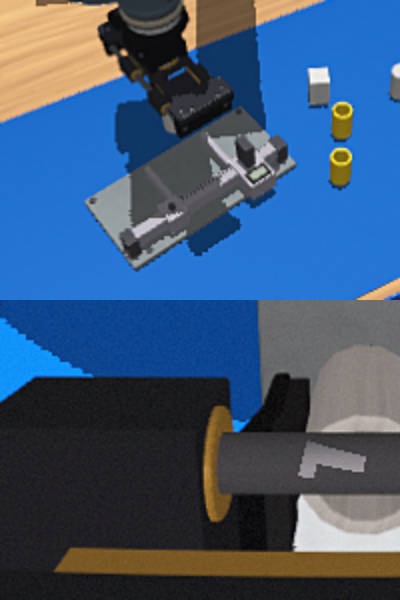

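The scene crop shows the gripper over the caliper between the jaws, and the wrist crop shows the tube still held upright. Lowering it onto the rest.

Request:
play_rows(
  steps=[-0.4,0,0,0.5,0,-0.4,0,0,0.8,0,-0.4,0,0,0.8,0,-0.4,0,0,0.6,0,-0.4,0,0,0.4,0,-0.4,0,0,0.2,0,-0.4,0,0,0.1,0,-0.4,0,0,0.1,0,-0.4,0,0,0,0,-0.4,0,0,0,0],
)

```text
time: 10.35
position: [0.493, -0.0479, 0.0341]
tool_rot: [0.636, 0.772, 0.0, 0.001]
ft_force: [0.0, -0.6, 0.7]
grip_width: 0.0293
grip_force: 15.0
```

Request:
play_rows(
  steps=[-0.4,0,0,0.05,0,-0.4,0,0,0.05,0,-0.4,0,0,0.03,0,-0.4,0,0,0,0,-0.4,0,0,0,0,-0.4,0,0,0,0,-0.4,0,0,0,0,-0.4,0,0,0,0,-0.4,0,0,0,0,-0.4,0,0,0,0],
)

```text
time: 11.35
position: [0.4926, -0.0478, 0.0297]
tool_rot: [0.636, 0.772, 0.0, 0.0]
ft_force: [-0.8, -0.0, 3.2]
grip_width: 0.0296
grip_force: 15.0
```

The tube is resting on the base at 3.2 N. I'll release it and go straight up.

Request:
play_rows(
  steps=[-0.2,0,0,-0.02,0,0.05,0,0,0,0,0.05,0,0,0,0,0.05,0,0,0,0,0.05,0,0,-0.2,0,0.05,0,0,-0.6,0,0.05,0,0,-1,0,0.05,0,0,-1,0,0.05,0,0,-1,0,0.05,0,0,-0.2,0],
)

```text
time: 12.35
position: [0.4945, -0.0483, 0.1536]
tool_rot: [0.636, 0.772, 0.001, 0.003]
ft_force: [0.6, 0.1, 0.6]
grip_width: 0.0457
grip_force: 0.0
```

Request:
play_rows(
  steps=[-1,1,0.7,0,0,-1,1,0.7,0,0,-1,0.85,0.6,0,0,-1,0,0,0,0,-1,0,0,0,0,-1,0,0,0,0,-1,0,0,0,0,-1,0,0,0,0,-1,0,0,0,0,-1,0,0,0,0],
)

```text
time: 13.35
position: [0.535, 0.0472, 0.1503]
tool_rot: [0.636, 0.772, -0.0, 0.0]
ft_force: [0.6, 0.3, -0.4]
grip_width: 0.0002
grip_force: 0.0
```

Run:
```python
from h import *
s=cam('scene');a=cam('top');w=cam('wrist');st()
v=np.hstack([cv2.resize(s['image'][150:290,150:300],(400,373)),cv2.resize(a['image'][180:270,260:370],(400,327))[:373] if 0 else cv2.resize(a['image'][175:278,260:370],(400,373))])
v=np.vstack([v,np.pad(cv2.resize(w['image'][200:420,100:460],(368,225)),((0,0),(0,432),(0,0)))])
cv2.imwrite('pics/c4.png',v[:,:,::-1])
import pickle;pickle.dump((s,a),open('c4.pkl','wb'))
```

```text
{'time': 13.5, 'position': [0.5351, 0.0475, 0.1503], 'tool_rot': [0.6358, 0.7719, 0.0, 0.0], 'ft_force': [-0.5258, -0.1087, -1.0735], 'moment': [0.0253, -0.0833, 0.0444], 'grip_width': 0.0003, 'grip_force': 0.0, 'q': [-0.1196, 0.5109, 1.7242, 0.0, 0.9063, -0.3124]}
```

View pics/c4.png

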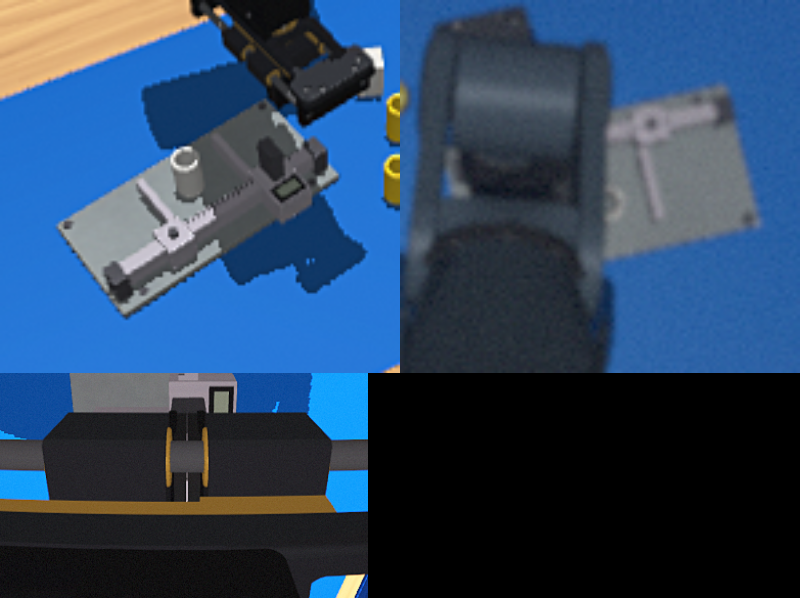

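The tube stands upright on the rest, at scene crop (188,175), between the open jaws. The tab is at (270,155) and the dark end block at (313,150). I'll check the end block's clearance before lowering the fingers behind the tab.

Run:
```python
from h import *
import pickle
w=pickle.load(open('w1.pkl','rb'));s,_=pickle.load(open('c4.pkl','rb'))
f=lambda q:(np.array(q,float)+.5)/5-.5+[115,135]
th=np.radians(11.2);M=np.array([[np.cos(th),-np.sin(th)],[np.sin(th),np.cos(th)]]);t=np.array([.495,-.057])
for h in(.045,.055,.065): print(h,((ray(w,f([[455,160],[565,157],[455,95],[575,105],[480,72]]),h)[:,:2]-t)@M).round(4).tolist())
# expected scene pixels (crop) of end-block tops at heights
for h in(.045,.055,.065): print(h,((proj(s,np.r_[t+M@[.06,.125],h])-[150,150])*2.667).round(0),((proj(s,np.r_[t+M@[.06,.072],.088])-[150,150])*2.667).round(0))
```

```text
0.045 [[0.0484, 0.1189], [0.0714, 0.1194], [0.0492, 0.1324], [0.0739, 0.1301], [0.0546, 0.137]]
0.055 [[0.0508, 0.1203], [0.0731, 0.1208], [0.0515, 0.1333], [0.0755, 0.1312], [0.0568, 0.1378]]
0.065 [[0.0531, 0.1217], [0.0747, 0.1221], [0.0538, 0.1343], [0.0771, 0.1322], [0.0589, 0.1387]]
0.045 [[311. 148.]] [[267. 149.]]
0.055 [[311. 142.]] [[267. 149.]]
0.065 [[310. 136.]] [[267. 149.]]
```

The end block starts at y≥0.119, clear of the fingers. I'll lower behind the tab, and find the fixed jaw from intensity profiles in the first top image, using the moving jaw as the reference.

Run:
```python
from h import *
import pickle
a,b=pickle.load(open('c0.pkl','rb'))
th=np.radians(11.2);M=np.array([[np.cos(th),-np.sin(th)],[np.sin(th),np.cos(th)]]);t=np.array([.495,-.057])
ys=np.arange(-.08,.09,.0005)
for n,c in(('top',a),('scene',b)):
    g=cv2.cvtColor(c['image'],cv2.COLOR_RGB2GRAY).astype(np.float32);pr=[]
    for x in np.arange(-.018,.03,.002):
        P=np.c_[np.c_[np.full(len(ys),x),ys]@M.T+t,np.full(len(ys),.036)]
        q=proj(c,P).astype(np.float32);pr.append(cv2.remap(g,q[:,0],q[:,1],cv2.INTER_LINEAR).ravel())
    p=np.mean(pr,0);
    for lo,hi in((-.065,-.01),(.03,.08)):
        k=(ys>lo)&(ys<hi);pp=p[k];bg=np.median(pp);wt=np.clip(pp-bg-(pp.max()-bg)*.3,0,None);print(n,'centre',(wt@ys[k]/wt.sum()).round(4),pp.max()-bg, [np.round(v) for v in pp[::6]])
```

```text
top centre -0.035 24.888084 [np.float32(121.0), np.float32(121.0), np.float32(121.0), np.float32(122.0), np.float32(121.0), np.float32(122.0), np.float32(122.0), np.float32(121.0), np.float32(127.0), np.float32(138.0), np.float32(147.0), np.float32(140.0), np.float32(118.0), np.float32(108.0), np.float32(117.0), np.float32(123.0), np.float32(124.0), np.float32(124.0), np.float32(124.0)]
top centre 0.0602 22.618408 [np.float32(126.0), np.float32(127.0), np.float32(126.0), np.float32(126.0), np.float32(127.0), np.float32(127.0), np.float32(126.0), np.float32(127.0), np.float32(131.0), np.float32(141.0), np.float32(150.0), np.float32(144.0), np.float32(128.0), np.float32(124.0), np.float32(128.0), np.float32(129.0), np.float32(129.0)]
scene centre -0.0349 44.395844 [np.float32(149.0), np.float32(149.0), np.float32(149.0), np.float32(148.0), np.float32(150.0), np.float32(150.0), np.float32(107.0), np.float32(79.0), np.float32(91.0), np.float32(174.0), np.float32(194.0), np.float32(176.0), np.float32(151.0), np.float32(149.0), np.float32(150.0), np.float32(150.0), np.float32(151.0), np.float32(150.0), np.float32(150.0)]
scene centre 0.0595 44.475723 [np.float32(150.0), np.float32(150.0), np.float32(150.0), np.float32(153.0), np.float32(150.0), np.float32(100.0), np.float32(82.0), np.float32(75.0), np.float32(107.0), np.float32(183.0), np.float32(192.0), np.float32(170.0), np.float32(150.0), np.float32(151.0), np.float32(151.0), np.float32(152.0), np.float32(151.0)]
```

Request:
play_rows(
  steps=[-1,0,0,0.5,0,-1,0,0,0.8,0,-1,0,0,0.8,0,-1,0,0,0.6,0,-1,0,0,0.3,0,-1,0,0,0,0,-1,0,0,0,0,-1,-0.1,0,0,0,-1,-0.1,0,0,0,-1,0,0,0,0],
)

```text
time: 14.5
position: [0.537, 0.0416, 0.0611]
tool_rot: [0.636, 0.772, 0.001, 0.001]
ft_force: [0.5, 1.1, 0.2]
grip_width: 0.0006
grip_force: 0.7
```

The gap between the jaw faces is about 87 mm, so contact on both sides should come after about 57 mm of travel. I'll push fairly fast to near the tube, then slowly.

Request:
play_rows(
  steps=[-1,-0.1,0,0,0,-1,-0.17,0,0,0,-1,-0.17,0,0,0,-1,-0.17,0,0,0,-1,-0.15,0,0,0,-1,-0.05,0,0,0,-1,-0.05,0,0,0,-1,-0.05,0,0,0,-1,-0.05,0,0,0,-1,-0.05,0,0,0],
)

```text
time: 15.5
position: [0.5421, 0.0121, 0.0602]
tool_rot: [0.636, 0.772, 0.0, 0.0]
ft_force: [1.0, 3.4, 1.5]
grip_width: 0.0004
grip_force: 1.6
```

Request:
play_rows(
  steps=[-1,-0.05,0,0,0,-1,-0.05,0,0,0,-1,-0.05,0,0,0,-1,-0.05,0,0,0,-1,-0.05,0,0,0,-1,-0.05,0,0,0,-1,-0.05,0,0,0,-1,-0.05,0,0,0,-1,-0.05,0,0,0,-1,-0.05,0,0,0],
)

```text
time: 16.5
position: [0.545, -0.0028, 0.0602]
tool_rot: [0.636, 0.772, 0.0, 0.0]
ft_force: [2.4, 4.3, 0.4]
grip_width: 0.0003
grip_force: 1.7
```

Run:
```python
from h import *
s=cam('scene');o=st();p=np.array(o['position']);th=np.radians(11.2)
M=np.array([[np.cos(th),-np.sin(th)],[np.sin(th),np.cos(th)]]);t=np.array([.495,-.057])
print('loc',(p[:2]-t)@M,'F loc',np.array(o['ft_force'])[:2]@M)
cv2.imwrite('pics/c5.png',cv2.resize(s['image'][165:265,165:285],(720,600),interpolation=cv2.INTER_CUBIC)[:,:,::-1])
```

```text
{'time': 16.55, 'position': [0.545, -0.0031, 0.0602], 'tool_rot': [0.6357, 0.7719, -0.0001, 0.0001], 'ft_force': [1.5248, 2.691, 0.2928], 'moment': [0.4704, -0.3387, 0.0213], 'grip_width': 0.0005, 'grip_force': 1.3321, 'q': [-0.2107, 0.6662, 1.7616, -0.0003, 0.7137, -0.4034]}
loc [0.05955195 0.04315763] F loc [2.01847602 2.34359598]
```

View pics/c5.png

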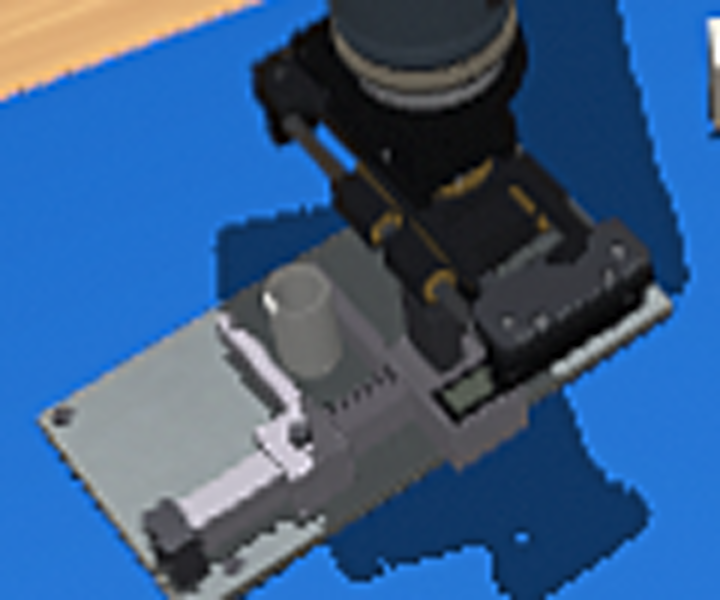

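The tube is upright beside the fixed jaw at picture (305,320). The moving jaw is still closing at about 3 N, which is friction only. I expect roughly 11 mm more travel, so I'll go slower.

Request:
play_rows(
  steps=[-1,-0.03,0,0,0,-1,-0.03,0,0,0,-1,-0.03,0,0,0,-1,-0.03,0,0,0,-1,-0.03,0,0,0,-1,-0.03,0,0,0,-1,-0.02,0,0,0,-1,-0.02,0,0,0,-1,-0.01,0,0,0,-1,0,0,0,0],
)

```text
time: 17.55
position: [0.5462, -0.0096, 0.0602]
tool_rot: [0.636, 0.772, -0.0, -0.0]
ft_force: [1.6, 2.6, 0.5]
grip_width: 0.0003
grip_force: 1.4
```

```bash
cat > f.py <<'E'
from h import *
th=np.radians(11.2);M=np.array([[np.cos(th),-np.sin(th)],[np.sin(th),np.cos(th)]]);t=np.array([.495,-.057])
F=[];P=[]
for i in range(6):
    o=robot.get_obs();F.append(np.array(o['ft_force'])[:2]@M);P.append((np.array(o['position'])[:2]-t)@M);robot.camera('top')
print(o['time'],'loc',np.mean(P,0).round(5),'F',np.mean(F,0).round(2),np.std(F,0).round(2))
E
python3 f.py
```

```text
17.8 loc [0.0594  0.03656] F [1.65 2.72] [0.31 0.7 ]
```

Request:
play_rows(
  steps=[-1,-0.006,0,0,0,-1,-0.006,0,0,0,-1,-0.006,0,0,0,-1,-0.006,0,0,0,-1,-0.006,0,0,0,-1,-0.006,0,0,0,-1,-0.006,0,0,0,-1,-0.006,0,0,0,-1,-0.006,0,0,0,-1,-0.006,0,0,0],
)

```text
time: 18.85
position: [0.5465, -0.0113, 0.0602]
tool_rot: [0.636, 0.772, -0.0, -0.0]
ft_force: [0.8, 3.1, 0.2]
grip_width: 0.0006
grip_force: 1.6
```

```bash
python3 f.py
```

```text
19.1 loc [0.05941 0.03481] F [1.31 2.86] [0.28 0.35]
```

Request:
play_rows(
  steps=[-1,-0.005,0,0,0,-1,-0.005,0,0,0,-1,-0.005,0,0,0,-1,-0.005,0,0,0,-1,-0.005,0,0,0,-1,-0.005,0,0,0,-1,-0.005,0,0,0,-1,-0.005,0,0,0,-1,-0.005,0,0,0,-1,-0.005,0,0,0],
)

```text
time: 20.15
position: [0.5467, -0.0122, 0.0602]
tool_rot: [0.636, 0.772, 0.0, -0.0]
ft_force: [0.6, 6.0, -0.3]
grip_width: 0.0006
grip_force: 3.0
```

```bash
python3 f.py
```

```text
20.4 loc [0.05942 0.03392] F [1.98 5.51] [0.39 0.34]
```

Contact felt: the force rose from 2.9 N (friction only) to 5.5 N. I'll confirm with a small extra push.

Request:
play_rows(
  steps=[-1,-0.005,0,0,0,-1,-0.004,0,0,0,-1,-0.003,0,0,0,-1,0,0,0,0,-1,0,0,0,0,-1,0,0,0,0,-1,0,0,0,0,-1,0,0,0,0,-1,0,0,0,0,-1,0,0,0,0],
)

```text
time: 21.45
position: [0.5467, -0.0123, 0.0602]
tool_rot: [0.636, 0.772, 0.0, -0.001]
ft_force: [0.5, 6.5, 1.2]
grip_width: 0.0007
grip_force: 3.2
```

```bash
python3 f.py
```

```text
21.7 loc [0.0594  0.03382] F [2.19 6.41] [0.28 0.56]
```

The total is 6.4 N, which puts about 3.5 N on the jaw. I'll back off gently, then go up.

Request:
play_rows(
  steps=[-1,0.02,0,0,0,-1,0.03,0,0,0,-1,0.05,0,0,0,-1,0.15,0,0,0,-1,0.25,0,0,0,-1,0,0,-0.3,0,-1,0,0,-1,0,-1,0,0,-1,0,-1,0,0,-1,0,-1,0,0,-0.3,0],
)

```text
time: 22.75
position: [0.546, 0.0013, 0.1719]
tool_rot: [0.636, 0.772, 0.001, 0.003]
ft_force: [1.5, -1.2, -0.3]
grip_width: 0.0004
grip_force: 0.0
```

Request:
play_rows(
  steps=[-1,1,0,0,0,-1,1,0,0,0,-1,1,0,0,0,-1,1,0,0,0,-1,1,0,0,0,-1,0,0,0,0,-1,0,0,0,0,-1,0,0,0,0,-1,0,0,0,0,-1,0,0,0,0],
)

```text
time: 23.75
position: [0.5156, 0.1479, 0.1682]
tool_rot: [0.636, 0.771, -0.0, 0.0]
ft_force: [0.5, 0.6, 0.1]
grip_width: 0.0004
grip_force: 0.0
```

Run:
```python
from h import *
s=cam('scene');w=cam('wrist');st()
v=np.hstack([cv2.resize(s['image'][150:280,150:290],(400,371)),cv2.resize(w['image'][100:250,80:240],(396,371))])
cv2.imwrite('pics/c6.png',v[:,:,::-1])
```

```text
{'time': 23.85, 'position': [0.5155, 0.1481, 0.1682], 'tool_rot': [0.6362, 0.7716, -0.0, 0.0], 'ft_force': [-0.393, 0.111, 0.7864], 'moment': [0.0066, -0.1282, -0.0097], 'grip_width': 0.0005, 'grip_force': 0.0, 'q': [0.0714, 0.4832, 1.7105, -0.0001, 0.9479, -0.1203]}
```

View pics/c6.png

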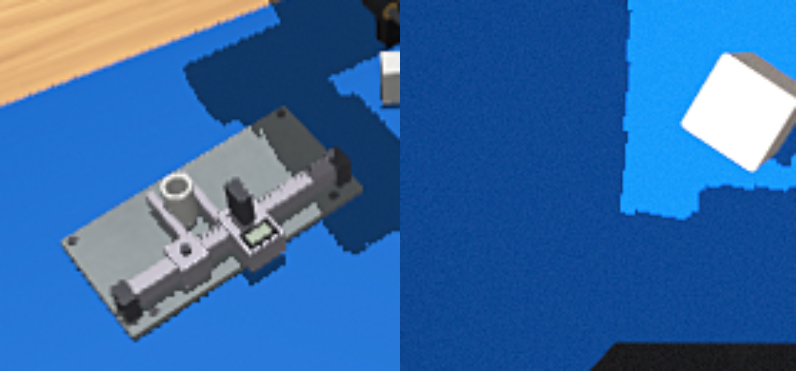

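The scene crop shows the tube upright at (178,200), held between the fixed jaw at (165,215) and the moving jaw at (205,210). The gripper is clear of everything, so I'm handing in.

```bash
python3 -c "
from rig import robot
print(robot.hand_in())"
```

```text
the job is handed in; nothing more can be done
None
```

The tube stands upright on the caliper's rest between the closed jaws, pressed with about 3 N and held by the carriage's own friction. The arm is clear, and the job was handed in at about 24 s; no verdict came back.

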